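# Run the serving-hatch shutter up with its hold-to-run key switch

## Robot

A 6-joint arm with a two-finger parallel gripper is mounted at the origin on a cart in front of the work surface, level with it; the furniture and walls round the work are solid. World frame = base frame: x ahead of the robot, y to its left, z up, the work surface at z = 0. Lengths are in m, angles in rad, forces in N, time in s.
With the tool pointing down it reaches from about 0.35 to 0.95 m from the base axis. Payload 17.4 kg.
Tool frame: the origin (TCP) lies between the finger pads, 19 mm behind the fingertips; this is the grasp point; z points along the fingers, y is the line along which they close (so a half turn about z gives the same grasp; the last joint's range is limited). The gripper opens to 93 mm and grips with 3 to 60 N. Pads are 15 mm wide; open, the fingers measure 128 mm over their backs; the gripper's body (75 mm by 188 mm) begins 65 mm behind the grasp point.
Start: joints at [1.204, 0.116, 1.442, -0, 1.584, -0.038], TCP at [0.218, 0.639, 0.237] pointing down, gripper open.
Joint ranges: [-2.83, 2.83], [-0.83, 2.19], [0.07, 2.5], [-1.14, 4.28], [0.01, 3], [-2.97, 2.97]. Speed limits (rad/s): [1.89, 1.89, 2.22, 3.14, 3.14, 3.14].

## Interface

Orientations are given as a rotation vector (axis times angle).
In Python, from bench import manip, read_camera, camera_params, workorder gives the robot as it stands.
- The arm moves only by the shell command python3 -m inch, which reads ROWS from standard input. ROWS is 1 to 12 rows, one to a line, with the numbers parted by commas; each row has 7 numbers: a rotation vector rx, ry, rz in rad, then dx, dy, dz in m, then the finger opening in m; each row shifts and turns the commanded pose from where the row before left it, along the tool's axes as they then stand; what a row does not reach is not made up. A row lasts 1/12 s, in which the tool goes at most 0.0417 m and 0.125 rad, less where a joint would pass 70% of its speed; a pose out of reach is approached as far as the arm can. The fingers move at their own pace and stop on an object; the grip force is fixed at half the most. Time passes only in rows, so rows that do not move let the fingers close. It prints the time, the measured TCP pose, the force, the opening and the grip force at its end. Input that does not fit is refused with a message, and nothing moves.
- manip.state(): the state, without advancing time (a new reading comes with each control period).
- read_camera(name): name is "side" or "top"; returns the picture (400x640x3 uint8, blue, green, red); there is no depth.
- camera_params(name): a dict with "vfov" (degrees; the focal length in pixels is half the picture's height over the tangent of half this angle, whatever the lens; pixels are square), "cx", "cy" (the principal point, pixels), "k1" (the pictures are not rectified: a ray, as slopes to the right and down, at radius r is drawn at 1 + k1 r^2 times it, then the intrinsics apply), "world_from_camera" (4x4, takes a point from camera to world coordinates). Camera axes: x right, y down, z forward; pixel columns grow to the right and rows downward; lengths in m; the calibration is good to about 2 mm. A picture is of the moment at which its call begins. camera_params takes no time and is no camera call.
- workorder.finish_job(): hands the job in; it is judged then, once.
The state is a dict: "t": time; "joints": joint angles; "joint_vel": joint speeds; "joint_torque": joint torques, N m; "ee_pos": TCP position; "tool_rot": TCP orientation; "ft_force": force on the tool from outside, world axes, zero at the start; "moment": the same for the moment, N m; "finger_gap": finger opening in m; "finger_force": force on a finger pad.
Only numpy, scipy, OpenCV 4.12 (cv2) and the standard library are available. Lean on these libraries where they do the work, as an engineer would, in place of code of your own. Each camera call takes 0.05 s, during which the arm holds its last target. There are 200 camera calls.

## Task

Run the serving-hatch shutter up from its grey control box: first release the stop by pulling the mushroom knob straight up until it snaps fully out. Then lift the shutter key (the one with the broad rectangular bow) out of the wooden key block, work it fully home in the key switch past its sticky pins, and turn it a quarter turn clockwise against the return spring. The shutter runs only while the key is held, so finish with the key still gripped and held turned; leave the other two keys in the block, and do not shove or knock over the salt shaker or the spice jar.

Things in the scene. Friction and masses are not known exactly. Their poses are not given: they have to be found in the camera images.
- control_box: Grey cast control box, 96 x 176 mm in plan plus a small foot at each end, lid top 58 mm above the worktop, fixed. Origin: centre of its underside; z up, y along its length. On the lid: a mushroom stop knob (40 mm from the centre towards +y) and a square dark key switch (40 mm towards -y). A short black cable gland sticks out at +x.
- knob_head (a point): Centre of the round black head of the stop knob: head 40 mm across and 16 mm tall, its underside 14 mm above the lid when pushed in. This point is 8 mm above the head's underside (22 mm above the lid when pushed in) and moves with the knob. Grip it across the head from above.
- stop_knob (a joint): Travel of the stop knob, m: 0 pushed in (as found), 0.010 pulled straight up to its stop. A sprung snap mechanism holds it in either end place: the pull needs about 7 N at first, less towards the middle, and past half way it snaps the rest of the way out and stays there.
- keyway (a point): Middle of the keyway's mouth, on the top of the key switch, a 40 mm square insert 6 mm above the lid (64 mm above the worktop). Axes as the box's. The keyway is a fixed vertical slot, 7 mm wide (x), 21 mm long (y), 17 mm deep. The rotor lies under it and turns only when the key's wings are wholly through, within 2 mm of fully home: collar on this face.
- pin_a (a joint): How far the upper brass pin is pushed back, m: 0 to 0.006. It stands 6 mm down the keyway, in from the slot's +y end by 4.5 mm, rounded tip 4 mm thick, and sticks. Pushed straight in, the key needs about 8 to 20 N at each pin, and much less while it is rocked a few degrees to and fro about its own axis.
- pin_b (a joint): The same for the lower pin, 12 mm down the keyway, in from the slot's -y end. Both spring back over the wings once these are past.
- key_rotor (a joint): Turn of the rotor (slot 6.5 mm wide, mouth bevelled to 10 mm) under the keyway, rad: 0 at rest, growing clockwise seen from above to its stop at 1.57. A weak spring (0.015 N m at rest, 0.055 N m at the stop) turns it back whenever the key is let go. The key has about 0.1 rad of play in it, so it reads that much less than the key has turned.
- key_block: Wooden key block 64 x 180 mm, top 46 mm above the worktop, fixed; three slots 55 mm apart along its y, each 9 (x) x 22.5 mm (y), one key standing bit down in each; any key in any slot. Origin: centre of its underside; z up. Beware: wall cabinets hang behind, underside 490 mm above the worktop, fronts at about x = 0.59 m; keep wrist and arm below or in front.
- shutter_key: The shutter key, 65 mm long, about 35 g, upright. Origin: middle of the bit's lower end; z up to the bow. Flat bit with two equal wings, 18 (y) x 4.5 (x) x 10 mm (z), lower half bevelled to 10 x 2.5 mm; stem 5 mm thick; collar 14 mm across, underside at z = 29 mm, which rests on the block's top (46 mm) and, fully home, on the key switch. Same either way round.
- bow (a point): Grip point of the shutter key, in its bow 52 mm above its origin. Bow: black, rectangular, 34 mm (y) x 10 mm (x) x 30 mm (z 35 to 65 mm), the broadest of the three. Grip its flat faces (fingers closing along x) from above with the TCP at this point.
- round_key: Another key in the block: round steel disc bow 26 mm across and 7 mm thick; same collar and stem. Origin at its lower end, z up. Leave it in its slot.
- small_key: Another key in the block: small black bow 16 mm wide, 22 mm tall, 8 mm thick; same collar and stem. Origin at its lower end, z up. Leave it in its slot.
- salt_shaker: Salt shaker, 44 mm across, 90 mm tall, loose, standing on the worktop in the gap between box and block. Origin: centre of its underside.
- spice_jar: Spice jar with a white cap, 43 mm across, 85 mm tall, loose, standing on the worktop in the gap between box and block. Origin: centre of its underside.
Not all that is in view belongs to the job. Leave any green or turquoise look-alike of the spice_jar alone.

How it is judged:
By the outcome, as a careful person would: the job done as asked, in the order asked, and still so for the second after the job is handed in, while the arm keeps its last pose, push and grip.
It also fails if it takes over 58 s, if anything falls off the work surface, if the arm or the gripper's body presses on something with over 40 N, if the wrist force passes 120 N, or if a joint passes its speed limit or range.

## Working session

There is one attempt and no reset: what is moved stays moved. The work goes in short steps, Python scripts to look and compute and a shell command to move; the robot and the scene stay as the last step left them, time stands still between calls to the robot, and variables do not carry over. Pictures are saved under pics/ and viewed, at most 10 in all, crops included, and the job is handed in when it is done.

```bash
mkdir -p pics; ls
python3 - <<'E'
from bench import manip, read_camera, camera_params
import cv2,numpy as np
for n in("side","top"):
    cv2.imwrite(f"pics/{n}0.png",read_camera(n)); p=camera_params(n); print(n,p)
s=manip.state(); print(s)
E
```

```text
pics
side {'vfov': 46.97505734077537, 'cx': 316.1907116160197, 'cy': 202.1471701796514, 'k1': -0.06653117373274256, 'world_from_camera': array([[ 9.79676050e-01, -8.16270467e-02,  1.83226261e-01,
         2.98752686e-01],
       [-2.00586162e-01, -3.97894271e-01,  8.95234796e-01,
        -9.62831482e-01],
       [-1.70692828e-04, -9.13792741e-01, -4.06180744e-01,
         4.88085621e-01],
       [ 0.00000000e+00,  0.00000000e+00,  0.00000000e+00,
         1.00000000e+00]])}
top {'vfov': 51.07949166601064, 'cx': 322.6012215689514, 'cy': 203.56201044597933, 'k1': -0.09074132635419006, 'world_from_camera': array([[-0.00557819, -0.99308377,  0.11727535,  0.37781087],
       [-0.9993979 ,  0.00152023, -0.03466301, -0.03446033],
       [ 0.03424498, -0.1173981 , -0.99249432,  1.17543986],
       [ 0.        ,  0.        ,  0.        ,  1.        ]])}
{'t': 0.1, 'joints': array([ 1.20419860e+00,  1.16451376e-01,  1.44217815e+00, -3.26463644e-05,
        1.58403971e+00, -3.78312011e-02]), 'joint_vel': array([-0.00114159, -0.00257022, -0.00027392, -0.00133933,  0.00094799,
       -0.00039034]), 'joint_torque': array([ 2.90346310e-03, -7.22902751e+01, -6.23860216e+01,  7.82179856e-02,
        2.27365759e-02, -1.14175491e-04]), 'ee_pos': array([0.2179183 , 0.6386788 , 0.23678261]), 'tool_rot': array([-5.14073009e-01, -3.09906002e+00,  1.66682664e-03]), 'ft_force': array([-0.21034166, -0.42230309,  0.47292841]), 'moment': array([ 0.00794944, -0.00725356, -0.028486  ]), 'finger_force': 0.0, 'finger_gap': 0.09311870136494581}
```

View pics/side0.png

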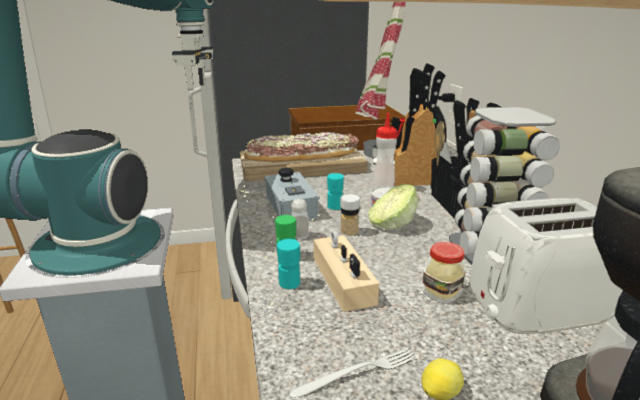

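View pics/top0.png

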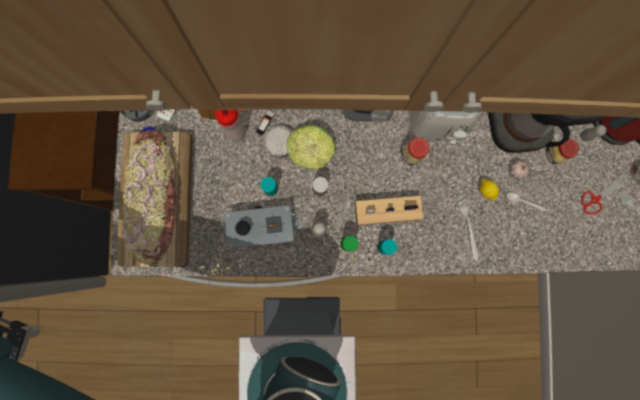

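The side view shows the box at about (290,195) and the block at (345,270). In the top view the knob is at (243,227), the switch at (275,225), and the block at (390,208) with keys at (370/390/411, 208). The shaker is at (319,229) and the white-capped jar at (320,185). Next I'll zoom in and localise them.

```bash
cat > h.py <<'E'
import numpy as np,cv2
from bench import camera_params
def K(n):
    p=camera_params(n); f=200/np.tan(np.radians(p["vfov"])/2)
    return np.array([[f,0,p["cx"]],[0,f,p["cy"]],[0,0,1.]]),np.array([p["k1"],0,0,0,0.]),p["world_from_camera"]
def ray(n,px):
    k,d,T=K(n); u=cv2.undistortPoints(np.array([[px]],float),k,d)[0,0]
    return T[:3,3],T[:3,:3]@np.array([u[0],u[1],1])
def onz(n,px,z):
    o,r=ray(n,px); return o+r*(z-o[2])/r[2]
def proj(n,P):
    k,d,T=K(n); W=np.linalg.inv(T)
    return cv2.projectPoints(np.array(P,float).reshape(-1,3),cv2.Rodrigues(W[:3,:3])[0],W[:3,3],k,d)[0].reshape(-1,2)
def tri(a,b):
    (o1,r1),(o2,r2)=ray("top",a),ray("side",b)
    s=np.linalg.lstsq(np.c_[r1,-r2],o2-o1,rcond=None)[0]
    p,q=o1+s[0]*r1,o2+s[1]*r2; return (p+q)/2,np.linalg.norm(p-q)
E
python3 - <<'E'
import cv2,numpy as np
t=cv2.imread("pics/top0.png");s=cv2.imread("pics/side0.png")
z=lambda im,x,y,w,h,k:cv2.resize(im[y:y+h,x:x+w],None,fx=k,fy=k,interpolation=cv2.INTER_CUBIC)
a=z(t,215,195,100,60,4);b=z(t,340,180,100,60,4)
c=z(s,255,155,100,75,4);d=z(s,300,220,100,75,4)
cv2.imwrite("pics/z0.png",np.vstack([np.hstack([a,b]),np.hstack([c,d])]))
E
```

```text
(no output)
```

View pics/z0.png

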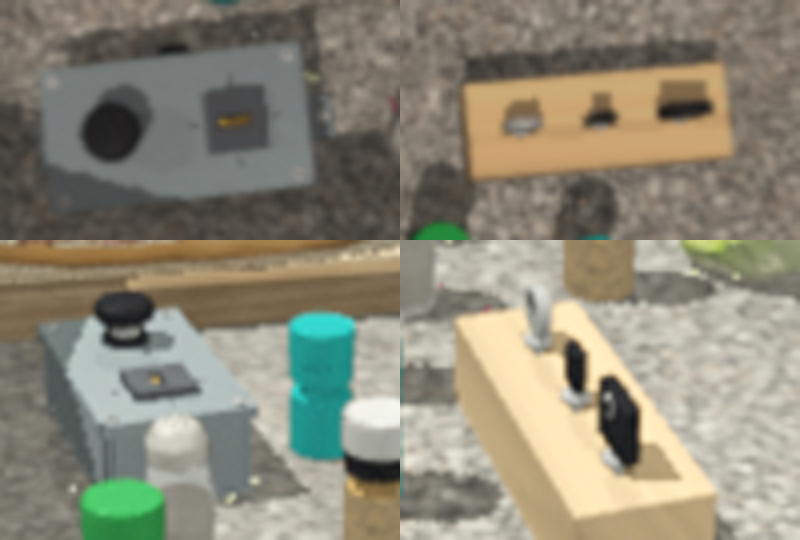

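Run:
```python
from h import *
np.set_printoptions(precision=4,suppress=True)
T=lambda ox,oy,X,Y:(ox+X/4-.375,oy+Y/4-.375)
A=lambda X,Y:T(215,195,X,Y)
B=lambda X,Y:T(340,180,X-400,Y)
C=lambda X,Y:T(255,155,X,Y-240)
D=lambda X,Y:T(300,220,X-400,Y-240)
def sh(l,n,pts,z):
    P=np.array([onz(n,p,z) for p in pts]); 
    print(l,P.mean(0)[:2],"edges",[round(float(np.linalg.norm(P[i]-P[i-1])),4) for i in range(len(P))], "yaw(long,deg from y)",np.degrees(np.arctan2(-(P[0]-P[1])[0],(P[0]-P[1])[1])))
sh("box","top",[A(40,72),A(300,40),A(315,182),A(52,212)],.058)
sh("switch","top",[A(203,92),A(265,84),A(270,147),A(210,155)],.064)
sh("switchS","side",[C(172,363),C(200,387),C(143,398),C(120,373)],.064)
print("knob top",onz("top",A(111,131),.084),"side",onz("side",C(124,306),.084), tri(A(111,131),C(124,306)))
sh("block","top",[B(463,84),B(723,63),B(733,155),B(473,180)],.046)
sh("blockS","side",[D(574,300),D(717,493),D(580,518),D(455,320)],.046)
print("bow top face",onz("top",B(685,106),.080))
print("bow side mid",onz("side",D(619,420),.067))
for l,p in(("collars S",D(540,341)),("",D(576,396)),("",D(616,460))): print(l,onz("side",p,.049))
print("jar cap",onz("top",(320.5,185),.085),"salt",onz("top",(319,228.5),.09))
```

```text
box [0.4494 0.097 ] edges [0.0938, 0.1751, 0.0956, 0.1754] yaw(long,deg from y) 6.977638110748728
switch [0.4534 0.0564] edges [0.0421, 0.0415, 0.042, 0.04] yaw(long,deg from y) 7.282355268833774
switchS [0.4532 0.0555] edges [0.0351, 0.0426, 0.0373, 0.0423] yaw(long,deg from y) 13.686456238432106
knob top [0.4447 0.1367 0.084 ] side [0.4437 0.1342 0.084 ] (array([0.4444, 0.1368, 0.083 ]), np.float64(0.0006664746876157623))
block [ 0.4941 -0.2565] edges [0.0659, 0.1813, 0.0639, 0.1805] yaw(long,deg from y) 4.560624853918895
blockS [ 0.4957 -0.2538] edges [0.0642, 0.182, 0.062, 0.1795] yaw(long,deg from y) 4.880250979229697
bow top face [ 0.5    -0.3081  0.08  ]
bow side mid [ 0.5    -0.3084  0.067 ]
collars S [ 0.4909 -0.2026  0.049 ]
 [ 0.495  -0.2562  0.049 ]
 [ 0.4983 -0.3118  0.049 ]
jar cap [ 0.556  -0.0673  0.085 ] salt [ 0.4409 -0.0627  0.09  ]
```

```bash
echo '0,0,0.124,0,0,0,0.093
0,0,0.124,0,0,0,0.093
0,0,0.124,0,0,0,0.093
0,0,0.124,0,0,0,0.093
0,0,0.124,0,0,0,0.093
0,0,0.124,0,0,0,0.093
0,0,0.124,0,0,0,0.093
0,0,0.124,0,0,0,0.093
0,0,0.128,0,0,0,0.093' | python3 -m inch; echo '0,0,0,-0.0375,0.0117,0,0.093
0,0,0,-0.0375,0.0117,0,0.093
0,0,0,-0.0375,0.0117,0,0.093
0,0,0,-0.0375,0.0117,0,0.093
0,0,0,-0.0375,0.0117,0,0.093
0,0,0,-0.0375,0.0117,0,0.093
0,0,0,-0.0375,0.0117,0,0.093
0,0,0,-0.0375,0.0117,0,0.093
0,0,0,-0.0375,0.0117,0,0.093
0,0,0,-0.0375,0.0117,0,0.093
0,0,0,-0.0375,0.0117,0,0.093' | python3 -m inch; echo '0,0,0,-0.0375,0.0117,0,0.093
0,0,0,-0.0375,0.0117,0,0.093
0,0,0,-0.0375,0.0117,0,0.093
0,0,0,0,0,0.02,0.093
0,0,0,0,0,0.03,0.093
0,0,0,0,0,0.02,0.093
0,0,0,0,0,0,0.093
0,0,0,0,0,0,0.093' | python3 -m inch
cat >> h.py <<'E'
from scipy.spatial.transform import Rotation as Ro
def togo(x,y,z,psi):
    "tool-axes shift and turn about tool z to a downward pose with tool y at world angle psi"
    from bench import manip
    s=manip.state(); R=Ro.from_rotvec(s["tool_rot"])
    G=np.array([[-np.sin(psi),np.cos(psi),0],[np.cos(psi),np.sin(psi),0],[0,0,-1.]]).T
    rv=(R.inv()*Ro.from_matrix(G)).as_rotvec()
    print("t",round(s["t"],2),"pos",s["ee_pos"].round(4),"rot togo",rv.round(4),"shift now",R.inv().apply(np.array([x,y,z])-s["ee_pos"]).round(4),"shift after turn",(G.T@(np.array([x,y,z])-s["ee_pos"])).round(4),"F",s["ft_force"].round(2),"M",s["moment"].round(3),"gap",round(s["finger_gap"],4),"j",s["joints"].round(3))
E
python3 -c "
from h import *
togo(.4445,.1367,.082,.1215)"
```

```text
t: 0.85
ee_pos: [0.2179, 0.6387, 0.237]
tool_rot: [2.085, 2.349, -0.001]
ft_force: [0.2, 0.2, 0.8]
finger_gap: 0.0928
finger_force: 0.0
t: 1.77
ee_pos: [0.3972, 0.2438, 0.2373]
tool_rot: [2.078, 2.356, 0.0]
ft_force: [0.5, 0.6, 0.3]
finger_gap: 0.0931
finger_force: 0.0
t: 2.43
ee_pos: [0.4456, 0.1383, 0.1672]
tool_rot: [-2.078, -2.355, 0.002]
ft_force: [1.1, -0.1, 1.0]
finger_gap: 0.0929
finger_force: 0.0
t 2.43 pos [0.4456 0.1383 0.1672] rot togo [-0.0016  0.0002  0.0035] shift now [-0.0014 -0.0011  0.0852] shift after turn [-0.0014 -0.0013  0.0852] F [ 1.09 -0.12  0.96] M [-0.134  0.043  0.017] gap 0.0929 j [ 0.246 -0.326  1.963  0.     1.506  0.121]
```

```bash
echo '0,0,0,-0.0014,-0.0011,0.03,0.093
0,0,0,0,0,0.03,0.093
0,0,0,0,0,0.02,0.07
0,0,0,0,0,0.005,0.055
0,0,0,0,0,0,0.045
0,0,0,0,0,0,0.03
0,0,0,0,0,0,0.03
0,0,0,0,0,0,0.03
0,0,0,0,0,0,0.03
0,0,0,0,0,0,0.03' | python3 -m inch; python3 -c "
from h import *
togo(.4445,.1367,.082,.1215)"
```

```text
t: 3.27
ee_pos: [0.4453, 0.1369, 0.0832]
tool_rot: [2.078, 2.355, 0.001]
ft_force: [0.1, 0.2, 0.1]
finger_gap: 0.0445
finger_force: 0.0
t 3.27 pos [0.4453 0.1369 0.0832] rot togo [ 0.0009 -0.0001  0.0035] shift now [-0.0001 -0.0008  0.0012] shift after turn [-0.0001 -0.0008  0.0012] F [0.15 0.16 0.15] M [-0.061  0.07  -0.02 ] gap 0.0445 j [ 0.244 -0.271  2.06  -0.     1.352  0.118]
```

```bash
echo '0,0,0,0,0,0,0.03
0,0,0,0,0,0,0.03
0,0,0,0,0,0,0.03
0,0,0,0,0,0,0.03' | python3 -m inch; echo '0,0,0,0,0,-0.002,0.03
0,0,0,0,0,-0.002,0.03
0,0,0,0,0,-0.002,0.03' | python3 -m inch;echo '0,0,0,0,0,-0.002,0.03
0,0,0,0,0,-0.002,0.03
0,0,0,0,0,-0.0015,0.03
0,0,0,0,0,0,0.03
0,0,0,0,0,0,0.03' | python3 -m inch
```

```text
t: 3.6
ee_pos: [0.4451, 0.1369, 0.0829]
tool_rot: [2.078, 2.356, 0.0]
ft_force: [-2.1, -0.8, 5.8]
finger_gap: 0.0388
finger_force: 30.0
t: 3.85
ee_pos: [0.445, 0.1368, 0.0885]
tool_rot: [-2.078, -2.356, 0.0]
ft_force: [-0.4, 0.4, 0.4]
finger_gap: 0.0385
finger_force: 30.0
t: 4.27
ee_pos: [0.4449, 0.1368, 0.0932]
tool_rot: [-2.078, -2.356, 0.0]
ft_force: [5.1, 2.4, -11.0]
finger_gap: 0.0387
finger_force: 30.0
```

```bash
echo '0,0,0,0,0,0.001,0.06
0,0,0,0,0,0,0.07
0,0,0,0,0,0,0.07
0,0,0,0,0,0,0.07
0,0,0,0,0,-0.02,0.07
0,0,0,0,0,-0.03,0.07
0,0,0,0,0,-0.04,0.07
0,0,0,0,0,-0.03,0.07' | python3 -m inch; echo '0,0,0,-0.0376,0,0,0.06
0,0,0,-0.0376,0,0,0.06
0,0,0,-0.0376,0,0,0.06
0,0,0,-0.0376,0,0,0.06
0,0,0,-0.0376,0,0,0.06
0,0,0,-0.0376,0,0,0.06
0,0,0,-0.0376,0,0,0.06
0,0,0,-0.0376,0,0,0.06
0,0,0,-0.0376,0,0,0.06
0,0,0,-0.0376,0,0,0.06
0,0,0,-0.0376,0,0,0.06
0,0,0,-0.0376,0,0,0.06' | python3 -m inch; echo '0,0,0.0395,0,0,0.02,0.05
0,0,0,0,0,0.03,0.05
0,0,0,0,0,0.01,0.05
0,0,0,0,0,0,0.05
0,0,0,0,0,0,0.05' | python3 -m inch
python3 - <<'E'
from h import *
from bench import read_camera
togo(.499,-.3108,.070,.082)
s=read_camera("side");t=read_camera("top")
cv2.imwrite("pics/s1.png",s);cv2.imwrite("pics/t1.png",t)
z=lambda im,x,y,w,h,k:cv2.resize(im[y:y+h,x:x+w],None,fx=k,fy=k,interpolation=cv2.INTER_CUBIC)
cv2.imwrite("pics/z1.png",np.hstack([z(s,255,155,75,100,5),z(s,310,190,85,100,5)]))
print(proj("side",[[.4445,.1367,.084],[.4445,.1367,.098]]))
E
```

```text
t: 4.93
ee_pos: [0.445, 0.1368, 0.2158]
tool_rot: [2.078, 2.355, 0.002]
ft_force: [0.1, -0.8, 0.2]
finger_gap: 0.0699
finger_force: 0.0
t: 5.93
ee_pos: [0.5011, -0.3129, 0.2132]
tool_rot: [2.078, 2.355, 0.0]
ft_force: [-0.4, 0.3, -0.2]
finger_gap: 0.0601
finger_force: 0.0
t: 6.35
ee_pos: [0.5014, -0.3106, 0.1536]
tool_rot: [-2.123, -2.315, 0.0]
ft_force: [0.8, 0.3, 0.5]
finger_gap: 0.0503
finger_force: 0.0
t 6.35 pos [ 0.5014 -0.3106  0.1536] rot togo [-0.0002 -0.0002  0.0042] shift now [-0.     -0.0024  0.0836] shift after turn [-0.     -0.0024  0.0836] F [0.78 0.31 0.54] M [-0.069  0.034 -0.002] gap 0.0503 j [-0.598 -0.034  1.733 -0.     1.443 -0.684]
[[285.78006594 170.77875579]
 [285.63473015 165.59879032]]
```

View pics/z1.png

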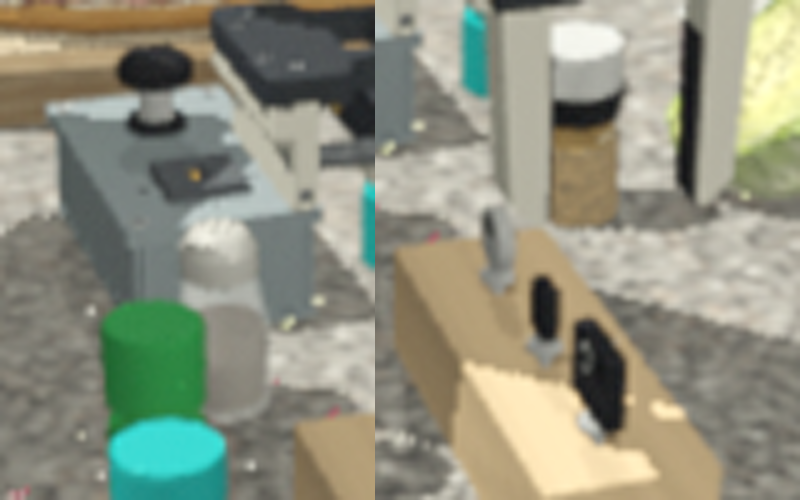

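```bash
echo '0,0,0.004,0.001,-0.002,0.03,0.04
0,0,0,0,0,0.03,0.04
0,0,0,0,0,0.0235,0.04
0,0,0,0,0,0,0.03
0,0,0,0,0,0,0.02
0,0,0,0,0,0,0.005
0,0,0,0,0,0,0.005
0,0,0,0,0,0,0.005
0,0,0,0,0,0,0.005
0,0,0,0,0,0,0.005' | python3 -m inch; python3 -c "
from h import *
togo(.499,-.3098,.070,.082)"
```

```text
t: 7.28
ee_pos: [0.4998, -0.3104, 0.0711]
tool_rot: [2.128, 2.309, 0.001]
ft_force: [0.2, 1.0, 6.6]
finger_gap: 0.0097
finger_force: 30.0
t 7.28 pos [ 0.4998 -0.3104  0.0711] rot togo [ 0.0017  0.0013 -0.0005] shift now [ 0.0007 -0.0008  0.001 ] shift after turn [ 0.0007 -0.0008  0.0011] F [0.21 1.02 6.59] M [ 0.06   0.085 -0.057] gap 0.0097 j [-0.599  0.023  1.816  0.     1.301 -0.681]
```

```bash
echo '0,0,0,0,0,-0.01,0.005
0,0,0,0,0,-0.015,0.005
0,0,0,0,0,-0.02,0.005
0,0,0,0,0,-0.025,0.005
0,0,0,0,0,-0.025,0.005
0,0,0,0,0,-0.025,0.005
0,0,0,0,0,0,0.005
0,0,0,0,0,0,0.005' | python3 -m inch
python3 - <<'E'
from h import *
from bench import read_camera
togo(.4538,.0568,.19,.122)
s=read_camera("side");t=read_camera("top")
cv2.imwrite("pics/s2.png",s);cv2.imwrite("pics/t2.png",t)
from bench import manip
p=manip.state()["ee_pos"]; q=proj("side",[p,p-[0,0,.054]]); print(q)
x,y=int(q[0][0])-40,int(q[0][1])-25
print(x,y)
cv2.imwrite("pics/z2.png",cv2.resize(s[y:y+75,x:x+80],None,fx=8,fy=8,interpolation=cv2.INTER_CUBIC))
E
```

```text
t: 7.95
ee_pos: [0.4996, -0.3103, 0.1916]
tool_rot: [2.127, 2.308, 0.001]
ft_force: [1.3, 0.1, -1.7]
finger_gap: 0.0097
finger_force: 30.0
t 7.95 pos [ 0.4996 -0.3103  0.1916] rot togo [ 0.0022  0.0019 -0.0404] shift now [ 0.3696 -0.0157  0.0008] shift after turn [ 0.3699 -0.0008  0.0016] F [ 1.29  0.15 -1.65] M [-0.061  0.118 -0.029] gap 0.0097 j [-0.599 -0.059  1.694 -0.     1.503 -0.681]
[[356.56594147 200.42233247]
 [355.40490202 230.14910317]]
316 175
```

View pics/z2.png

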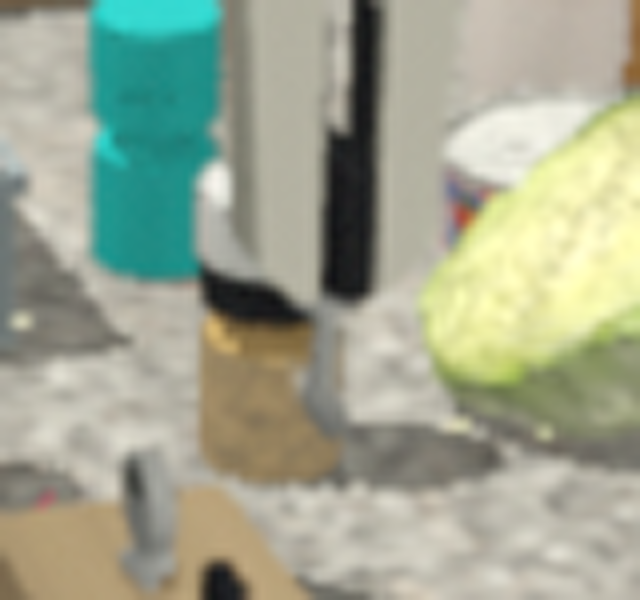

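The knob is out, and the key hangs straight in the grip with its tip at side pixel (356.6,228.7). Next I'll carry it over the switch.

```bash
echo '0,0,-0.04,0,0,0,0.005
0,0,0,0.037,0,0,0.005
0,0,0,0.037,0,0,0.005
0,0,0,0.037,0,0,0.005
0,0,0,0.037,0,0,0.005
0,0,0,0.037,0,0,0.005
0,0,0,0.037,0,0,0.005
0,0,0,0.037,0,0,0.005
0,0,0,0.037,0,0,0.005
0,0,0,0.037,0,0,0.005
0,0,0,0.037,0,0,0.005' | python3 -m inch; echo '0,0,0,0,0,0.03,0.005
0,0,0,0,0,0.025,0.005
0,0,0,0,0,0.005,0.005
0,0,0,0,0,0,0.005
0,0,0,0,0,0,0.005' | python3 -m inch
python3 - <<'E'
from h import *
from bench import read_camera
togo(.4538,.0568,.126,.122)
s=read_camera("side");t=read_camera("top")
cv2.imwrite("pics/s3.png",s);cv2.imwrite("pics/t3.png",t)
from bench import manip
p=manip.state()["ee_pos"]; q=proj("side",[p,p-[0,0,.054],[.4538,.0568,.064]]); print(q, proj("top",[p,[.4538,.0568,.064]]))
z=lambda im,x,y,w,h,k:cv2.resize(im[y:y+h,x:x+w],None,fx=k,fy=k,interpolation=cv2.INTER_CUBIC)
cv2.imwrite("pics/z3.png",np.hstack([z(s,270,150,50,60,8),z(t,250,195,50,60,8)]))
E
```

```text
t: 8.97
ee_pos: [0.4533, 0.0588, 0.1884]
tool_rot: [-2.082, -2.351, 0.002]
ft_force: [0.7, -0.2, 0.3]
finger_gap: 0.0096
finger_force: 30.0
t: 9.38
ee_pos: [0.4544, 0.057, 0.1299]
tool_rot: [-2.083, -2.351, 0.001]
ft_force: [-0.0, 0.6, 1.5]
finger_gap: 0.01
finger_force: 30.0
t 9.38 pos [0.4544 0.057  0.1299] rot togo [-0.0006 -0.0001 -0.0011] shift now [-0.0001 -0.0006  0.0039] shift after turn [-0.0001 -0.0006  0.0039] F [-0.02  0.55  1.46] M [-0.026  0.04  -0.008] gap 0.01 j [ 0.069 -0.327  2.025  0.     1.444 -0.052]
[[294.41376087 163.18286049]
 [294.84024806 184.42077749]
 [294.4718126  189.40430289]] [[271.49361102 222.06187704]
 [273.71810653 224.3515159 ]]
```

View pics/z3.png

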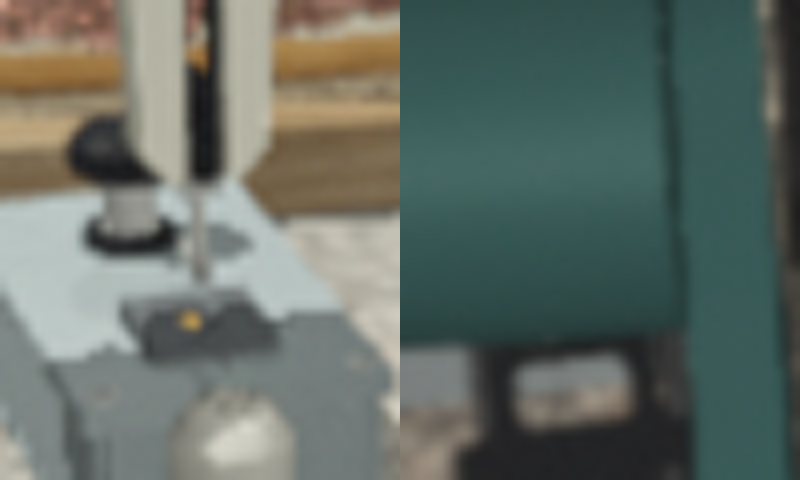

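```bash
echo '0,0,0,-0.0005,-0.0008,0.005,0.005
0,0,0,0,0,0.005,0.005
0,0,0,0,0,0.002,0.005
0,0,0,0,0,0.002,0.005
0,0,0,0,0,0,0.005
0,0,0,0,0,0,0.005' | python3 -m inch; python3 -c "
from h import *
togo(.4535,.0565,.0871,.122)"; echo '0,0,0,0,0,0.002,0.005
0,0,0,0,0,0,0.005
0,0,0,0,0,0,0.005' | python3 -m inch; python3 -c "
from h import *
togo(.4535,.0565,.0871,.122)"
```

```text
t: 9.98
ee_pos: [0.4536, 0.0567, 0.1154]
tool_rot: [-2.082, -2.352, 0.0]
ft_force: [0.2, -0.5, -0.0]
finger_gap: 0.0102
finger_force: 30.0
t 9.98 pos [0.4536 0.0567 0.1154] rot togo [-0.0001 -0.     -0.0005] shift now [-0.0001 -0.0001  0.0283] shift after turn [-0.0001 -0.0001  0.0283] F [ 0.23 -0.51 -0.02] M [-0.08   0.06   0.043] gap 0.0102 j [ 0.068 -0.319  2.043  0.     1.418 -0.053]
t: 10.23
ee_pos: [0.4536, 0.0567, 0.1134]
tool_rot: [-2.082, -2.352, 0.0]
ft_force: [-0.5, -0.1, -0.6]
finger_gap: 0.0095
finger_force: 30.0
t 10.23 pos [0.4536 0.0567 0.1134] rot togo [-0.     -0.     -0.0005] shift now [-0.0002 -0.0001  0.0263] shift after turn [-0.0002 -0.0001  0.0263] F [-0.5  -0.12 -0.58] M [-0.093  0.042  0.037] gap 0.0095 j [ 0.069 -0.317  2.045  0.     1.414 -0.053]
```

```bash
echo '0,0,0.06,0,0,0.0005,0.005
0,0,-0.12,0,0,0.0007,0.005
0,0,0.12,0,0,0.0007,0.005
0,0,-0.12,0,0,0.0007,0.005
0,0,0.12,0,0,0.0007,0.005
0,0,-0.12,0,0,0.0007,0.005' | python3 -m inch; echo '0,0,0.12,0,0,0.0007,0.005
0,0,-0.12,0,0,0.0007,0.005
0,0,0.12,0,0,0.0007,0.005
0,0,-0.12,0,0,0.0007,0.005
0,0,0.12,0,0,0.0007,0.005
0,0,-0.12,0,0,0.0007,0.005' | python3 -m inch; python3 -c "
from h import *
togo(.4535,.0565,.0871,.122)"
```

```text
t: 10.73
ee_pos: [0.4537, 0.0567, 0.1096]
tool_rot: [2.043, 2.387, 0.0]
ft_force: [-0.7, -0.9, 2.6]
finger_gap: 0.0097
finger_force: 30.0
t: 11.23
ee_pos: [0.4541, 0.0567, 0.1059]
tool_rot: [2.042, 2.386, 0.001]
ft_force: [-1.0, 2.4, 2.1]
finger_gap: 0.0102
finger_force: 30.0
t 11.23 pos [0.4541 0.0567 0.1059] rot togo [0.0013 0.0001 0.0331] shift now [-0.0001 -0.0006  0.0188] shift after turn [-0.0001 -0.0006  0.0188] F [-0.97  2.36  2.07] M [0.492 0.444 0.011] gap 0.0102 j [ 0.068 -0.311  2.053  0.     1.399 -0.087]
```

```bash
for i in 1 ; do echo '0,0,0.12,0,0,0.0008,0.005
0,0,-0.12,0,0,0.0008,0.005
0,0,0.12,0,0,0.0008,0.005
0,0,-0.12,0,0,0.0008,0.005
0,0,0.12,0,0,0.0008,0.005
0,0,-0.12,0,0,0.0008,0.005' | python3 -m inch; echo '0,0,0.12,0,0,0.0008,0.005
0,0,-0.12,0,0,0.0008,0.005
0,0,0.12,0,0,0.0008,0.005
0,0,-0.12,0,0,0.0008,0.005
0,0,0.12,0,0,0.0008,0.005
0,0,-0.12,0,0,0.0008,0.005' | python3 -m inch; done; python3 -c "
from h import *
togo(.4535,.0565,.0871,.122)"
```

```text
t: 11.73
ee_pos: [0.4534, 0.0567, 0.101]
tool_rot: [-2.042, -2.387, 0.001]
ft_force: [-8.3, -2.1, 17.5]
finger_gap: 0.0099
finger_force: 30.1
t: 12.23
ee_pos: [0.4538, 0.0568, 0.098]
tool_rot: [2.043, 2.387, 0.001]
ft_force: [-14.4, 0.4, 34.8]
finger_gap: 0.0104
finger_force: 30.5
t 12.23 pos [0.4538 0.0568 0.098 ] rot togo [ 0.0005 -0.0003  0.0329] shift now [-0.0003 -0.0003  0.0109] shift after turn [-0.0003 -0.0003  0.0109] F [-14.38   0.41  34.83] M [ 0.093  3.159 -0.356] gap 0.0104 j [ 0.069 -0.305  2.062  0.     1.385 -0.086]
```

```bash
echo '0,0,0.04,0,-0.0008,-0.002,0.005
0,0,0,0,0,0,0.005
0,0,0,0,0,0,0.005' | python3 -m inch
python3 - <<'E'
from h import *
from bench import read_camera,manip
togo(.4535,.0565,.0871,.122)
s=read_camera("side"); cv2.imwrite("pics/s4.png",s)
p=manip.state()["ee_pos"]; print((proj("side",[p,p-[0,0,.023]])-[265,145])*8)
cv2.imwrite("pics/z4.png",cv2.resize(s[145:205,265:325],None,fx=8,fy=8,interpolation=cv2.INTER_CUBIC))
E
```

```text
t: 12.48
ee_pos: [0.453, 0.0566, 0.0982]
tool_rot: [2.059, 2.372, 0.001]
ft_force: [-3.9, 0.7, 7.5]
finger_gap: 0.0096
finger_force: 30.1
t 12.48 pos [0.453  0.0566 0.0982] rot togo [ 0.0005 -0.0002  0.0192] shift now [-0.0002  0.0005  0.0111] shift after turn [-0.0002  0.0005  0.0111] F [-3.87  0.72  7.49] M [ 0.192  0.807 -0.331] gap 0.0096 j [ 0.068 -0.307  2.063  0.     1.386 -0.073]
[[231.06086728 249.62077839]
 [232.555966   321.12982839]]
```

View pics/z4.png

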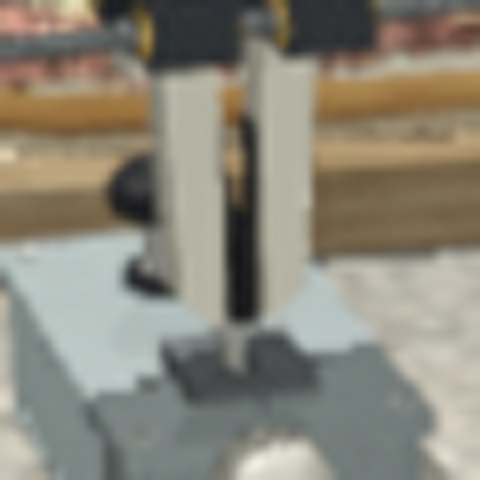

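```bash
echo '0,0,0.02,0,-0.0005,0,0.005
0,0,0.05,0,0,0.0006,0.005
0,0,-0.1,0,0,0.0006,0.005
0,0,0.1,0,0,0.0006,0.005
0,0,-0.1,0,0,0.0006,0.005
0,0,0.1,0,0,0.0006,0.005
0,0,-0.05,0,0,0,0.005
0,0,0,0,0,0,0.005' | python3 -m inch; python3 -c "
from h import *
togo(.4535,.0565,.0871,.122)"
```

```text
t: 13.2
ee_pos: [0.453, 0.0565, 0.0951]
tool_rot: [2.079, 2.354, 0.002]
ft_force: [7.6, 0.5, -2.2]
finger_gap: 0.01
finger_force: 30.0
t 13.2 pos [0.453  0.0565 0.0951] rot togo [0.0021 0.0002 0.0018] shift now [-0.      0.0004  0.008 ] shift after turn [-0.      0.0005  0.008 ] F [ 7.64  0.46 -2.18] M [ 0.109 -1.273  0.069] gap 0.01 j [ 0.068 -0.306  2.067 -0.     1.378 -0.056]
```

```bash
echo '0,0,0.05,0,0.0004,0.0007,0.005
0,0,-0.1,0,0,0.0007,0.005
0,0,0.1,0,0,0.0007,0.005
0,0,-0.1,0,0,0.0007,0.005
0,0,0.1,0,0,0.0007,0.005
0,0,-0.05,0,0,0.0005,0.005
0,0,0,0,0,0,0.005' | python3 -m inch; python3 -c "
from h import *
togo(.4535,.0565,.0871,.122)"
```

```text
t: 13.78
ee_pos: [0.4531, 0.0565, 0.0907]
tool_rot: [2.08, 2.354, 0.001]
ft_force: [4.5, 1.0, -0.3]
finger_gap: 0.0097
finger_force: 30.0
t 13.78 pos [0.4531 0.0565 0.0907] rot togo [0.001  0.0001 0.0014] shift now [-0.0001  0.0004  0.0036] shift after turn [-0.0001  0.0004  0.0036] F [ 4.46  0.98 -0.34] M [ 0.041 -0.928 -0.046] gap 0.0097 j [ 0.068 -0.301  2.071 -0.     1.371 -0.055]
```

```bash
echo '0,0,0.05,0,0.0003,0.0007,0.005
0,0,-0.1,0,0,0.0007,0.005
0,0,0.1,0,0,0.0007,0.005
0,0,-0.05,0,0,0.0002,0.005
0,0,0,0,0,0,0.005' | python3 -m inch; python3 -c "
from h import *
togo(.4535,.0565,.0871,.122)"
```

```text
t: 14.2
ee_pos: [0.4535, 0.0565, 0.089]
tool_rot: [2.08, 2.353, 0.001]
ft_force: [0.6, 0.8, 8.5]
finger_gap: 0.01
finger_force: 30.0
t 14.2 pos [0.4535 0.0565 0.089 ] rot togo [0.0011 0.0001 0.001 ] shift now [-0.      0.      0.0019] shift after turn [-0.      0.      0.0019] F [0.61 0.79 8.49] M [-0.026 -0.156  0.002] gap 0.01 j [ 0.068 -0.299  2.072 -0.     1.367 -0.055]
```

```bash
echo '0,0,0.1,0,0,-0.0002,0.005
0,0,0.1,0,0,0,0.005
0,0,0.1,0,0,0,0.005
0,0,0.1,0,0,0,0.005
0,0,0,0,0,0,0.005' | python3 -m inch; python3 -c "
from h import *
togo(.4535,.0565,.089,.122-1.67)"
```

```text
t: 14.62
ee_pos: [0.4532, 0.0565, 0.0891]
tool_rot: [2.515, 1.882, 0.0]
ft_force: [-0.3, 0.4, 7.5]
finger_gap: 0.01
finger_force: 30.0
t 14.62 pos [0.4532 0.0565 0.0891] rot togo [ 4.0000e-04 -2.0000e-04  1.2621e+00] shift now [0.0001 0.0003 0.0001] shift after turn [ 0.0003 -0.      0.0001] F [-0.33  0.44  7.46] M [-0.096  0.248 -0.017] gap 0.01 j [ 0.068 -0.299  2.072 -0.     1.368  0.354]
```

```bash
echo '0,0,0.11,0,0,0,0.005
0,0,0.11,0,0,0,0.005
0,0,0.11,0,0,0,0.005
0,0,0.11,0,0,0,0.005
0,0,0.11,0,0,0,0.005
0,0,0.11,0,0,0,0.005
0,0,0.11,0,0,0,0.005
0,0,0.11,0,0,0,0.005
0,0,0.11,0,0,0,0.005
0,0,0.11,0,0,0,0.005
0,0,0,0,0,0,0.005' | python3 -m inch; python3 -c "
from h import *
togo(.4535,.0565,.089,.122-1.67)"; echo '0,0,0.05,0,0,0,0.005
0,0,0.05,0,0,0,0.005
0,0,0.04,0,0,0,0.005
0,0,0,0,0,0,0.005
0,0,0,0,0,0,0.005' | python3 -m inch;python3 -c "
from h import *
togo(.4535,.0565,.089,.122-1.67)"
```

```text
t: 15.53
ee_pos: [0.452, 0.0579, 0.089]
tool_rot: [-3.125, -0.289, 0.004]
ft_force: [-13.0, 11.9, 15.7]
finger_gap: 0.0098
finger_force: 30.0
t 15.53 pos [0.452  0.0579 0.089 ] rot togo [-0.0034  0.0027  0.1617] shift now [ 0.0012  0.0016 -0.    ] shift after turn [ 0.0015  0.0014 -0.    ] F [-12.99  11.93  15.67] M [2.67  2.969 0.043] gap 0.0098 j [ 0.069 -0.299  2.072  0.003  1.371  1.455]
t: 15.95
ee_pos: [0.4522, 0.0581, 0.089]
tool_rot: [-3.137, -0.081, 0.004]
ft_force: [-11.2, 14.4, 14.0]
finger_gap: 0.0099
finger_force: 30.0
t 15.95 pos [0.4522 0.0581 0.089 ] rot togo [-0.0037  0.0023  0.029 ] shift now [0.0012 0.0017 0.    ] shift after turn [0.0013 0.0016 0.    ] F [-11.18  14.4   14.05] M [3.166 2.595 0.112] gap 0.0099 j [ 0.069 -0.299  2.072  0.004  1.371  1.588]
```

```bash
echo '0,0,0,-0.0012,-0.0017,0,0.005
0,0,0.03,0,0,0,0.005
0,0,0.03,0,0,0,0.005
0,0,0,0,0,0,0.005
0,0,0,0,0,0,0.005' | python3 -m inch;python3 -c "
from h import *
togo(.4535,.0565,.089,.122-1.67)"
```

```text
t: 16.37
ee_pos: [0.4517, 0.0591, 0.089]
tool_rot: [-3.139, 0.013, 0.001]
ft_force: [-4.0, 8.9, 8.9]
finger_gap: 0.0098
finger_force: 30.0
t 16.37 pos [0.4517 0.0591 0.089 ] rot togo [-0.0022  0.0003 -0.0311] shift now [0.0019 0.0026 0.    ] shift after turn [0.0018 0.0027 0.    ] F [-4.05  8.93  8.95] M [1.954 0.868 0.157] gap 0.0098 j [ 7.300e-02 -3.020e-01  2.074e+00  2.000e-03  1.369e+00  1.651e+00]
```

```bash
echo '0,0,0,-0.0005,-0.001,0,0.005
0,0,0,0,0,0,0.005
0,0,0,0,0,0,0.005' | python3 -m inch;python3 -c "
from h import *
togo(.4535,.0565,.089,.122-1.67)";echo '0,0,0.04,0,0,0,0.005
0,0,0.03,0,0,0,0.005
0,0,0,0,0,0,0.005
0,0,0,0,0,0,0.005' | python3 -m inch;python3 - <<'E'
from h import *
from bench import read_camera
togo(.4535,.0565,.089,.122-1.67)
s=read_camera("side"); cv2.imwrite("pics/z5.png",cv2.resize(s[145:220,255:355],None,fx=8,fy=8,interpolation=cv2.INTER_CUBIC))
E
```

```text
t: 16.62
ee_pos: [0.4515, 0.0597, 0.0891]
tool_rot: [-3.141, 0.013, -0.001]
ft_force: [-0.9, 3.5, 7.0]
finger_gap: 0.0098
finger_force: 30.0
t 16.62 pos [0.4515 0.0597 0.0891] rot togo [-0.001  -0.0006 -0.0309] shift now [0.0021 0.0031 0.0001] shift after turn [0.002  0.0032 0.0001] F [-0.87  3.47  7.  ] M [1.009 0.276 0.017] gap 0.0098 j [ 7.500e-02 -3.030e-01  2.075e+00  1.000e-03  1.369e+00  1.653e+00]
t: 16.95
ee_pos: [0.4515, 0.0598, 0.0891]
tool_rot: [-3.138, 0.123, -0.001]
ft_force: [-1.3, 6.5, 7.1]
finger_gap: 0.0104
finger_force: 30.0
t 16.95 pos [0.4515 0.0598 0.0891] rot togo [-0.0015 -0.0005 -0.1011] shift now [0.0023 0.0031 0.0001] shift after turn [0.002  0.0034 0.0001] F [-1.34  6.51  7.1 ] M [1.269 0.128 0.15 ] gap 0.0104 j [ 7.500e-02 -3.030e-01  2.075e+00  1.000e-03  1.369e+00  1.724e+00]
```

View pics/z5.png

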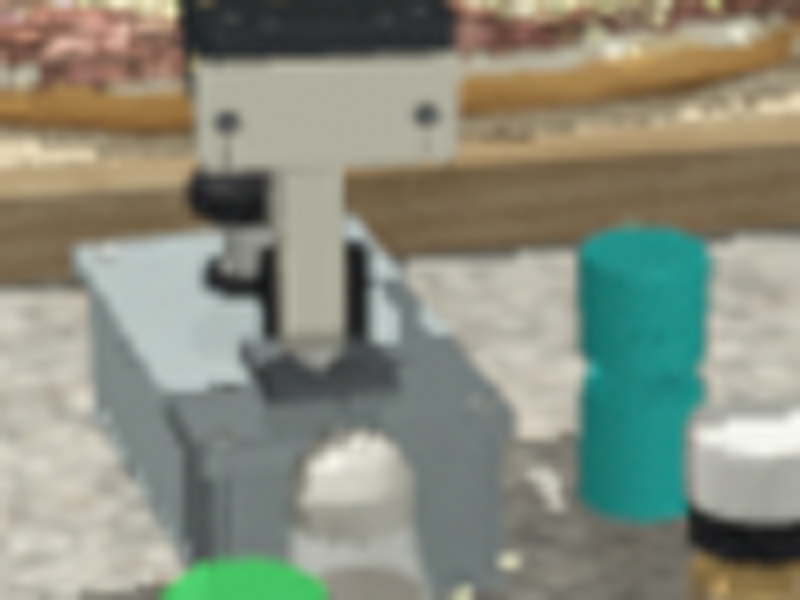

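```bash
echo '0,0,0.03,0,-0.0004,0,0.005
0,0,0.03,0,0,0,0.005
0,0,0,0,0,0,0.005
0,0,0,0,0,0,0.005' | python3 -m inch;python3 -c "
from h import *
togo(.4535,.0565,.089,.122-1.67)"; echo '0,0,0,0,0,0,0.005
0,0,0,0,0,0,0.005
0,0,0,0,0,0,0.005
0,0,0,0,0,0,0.005' | python3 -m inch;python3 -c "
from h import *
togo(.4535,.0565,.089,.122-1.67)"
```

```text
t: 17.33
ee_pos: [0.4515, 0.06, 0.089]
tool_rot: [-3.133, 0.217, -0.001]
ft_force: [-0.8, 5.0, 7.6]
finger_gap: 0.0094
finger_force: 30.1
t 17.33 pos [0.4515 0.06   0.089 ] rot togo [-0.0011 -0.0004 -0.161 ] shift now [0.0025 0.0032 0.    ] shift after turn [0.002  0.0036 0.    ] F [-0.77  5.02  7.55] M [0.985 0.278 0.328] gap 0.0094 j [ 7.600e-02 -3.020e-01  2.075e+00  1.000e-03  1.369e+00  1.784e+00]
t: 17.67
ee_pos: [0.4515, 0.06, 0.089]
tool_rot: [-3.133, 0.216, -0.001]
ft_force: [-0.1, 3.8, 8.1]
finger_gap: 0.0098
finger_force: 30.1
t 17.67 pos [0.4515 0.06   0.089 ] rot togo [-0.0011 -0.0004 -0.1608] shift now [0.0025 0.0032 0.    ] shift after turn [0.002  0.0036 0.    ] F [-0.09  3.76  8.07] M [1.025 0.273 0.256] gap 0.0098 j [ 7.600e-02 -3.020e-01  2.075e+00  1.000e-03  1.369e+00  1.784e+00]
```

```bash
python3 -c "
from bench import workorder
print(workorder.finish_job())"
```

```text
the job is handed in; nothing more can be done
None
```

I handed the job in at about 17.7 s: the stop knob is pulled fully out, and the shutter key is home in the switch, turned clockwise to its stop and still gripped. The other two keys were left in the block, and I saw no contact with the shaker or jar; the hand-in returned no verdict.

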